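# Assemble the sieve stack on the shaker

## Robot

A 6-joint arm with a two-finger parallel gripper is mounted at the origin on a cart in front of the work surface, level with it; the furniture and walls round the work are solid. World frame = base frame: x ahead of the robot, y to its left, z up, the work surface at z = 0. Lengths are in m, angles in rad, forces in N, time in s.
With the tool pointing down it reaches from about 0.35 to 0.875 m from the base axis. Payload 4.2 kg.
Tool frame: the origin (TCP) lies midway between the tips of the shut fingers; the grasp point (between the pads) lies 19 mm behind it (env.tcp_to_grasp is the distance from the TCP to the grasp point, in m); z points along the fingers, y is the line along which they close (so a half turn about z gives the same grasp; the last joint's range is limited). The gripper opens to 87 mm and grips with 3 to 60 N. Pads are 19 mm wide; open, the fingers measure 117 mm over their backs; the gripper's body (75 mm by 190 mm) begins 51 mm behind the grasp point.
Start: joints at [1.437, 0.385, 0.008, 0, -1.194, -0.259], TCP at [0.239, 0.577, 0.223] pointing down, gripper open.
Joint ranges: [-3.14, 3.14], [-1.21, 2.06], [-1.07, 1.41], [-3.16, 2.05], [-2.99, -0.16], [-3.1, 3.1]. Speed limits (rad/s): [2.79, 2.79, 3.14, 3.14, 3.14, 3.14].

## Interface

Orientations are given as a unit quaternion [x, y, z, w].
In Python, from station import env gives the robot as it stands.
- The arm moves only by the tool play_rows, never from a script. Its argument "targets" is one flat list of numbers, 4 for each row, row after row: the shift along the tool's x, y, z in units of 60 mm (1.0 is 60 mm), then the turn about the tool's z in units of 6 degrees (1.0 is 6 degrees). A call has exactly 5 rows; each row shifts and turns the commanded pose from where the row before left it, along the tool's axes as they then stand; what a row does not reach is not made up. A row lasts 1/8 s, in which the tool goes at most 62.5 mm and 10.7 degrees, less where a joint would pass 70% of its speed; a pose out of reach is approached as far as the arm can. A call is refused whole if a number of a shift passes 1 or a number of a turn 1, either way. A call with a gripper value outside its range is refused whole. "gripper" is the opening, from 0 (shut) to 1 (fully open), set as the call begins (left out, the last holds). The fingers move at their own pace and stop on an object; "grip_force" is the grip in N (left out, the last holds). Time passes only in rows, so rows that do not move let the fingers close, or fill a call up. It gives the time, the measured TCP pose, the force, the opening and the grip force at its end, in the units of the state.
- env.state(): the state, without advancing time (a new reading comes with each control period).
- env.get_image(name): name is "side" or "top" or "wrist"; returns a dict with "img" (420x560x3 uint8, red, green, blue), "z_map" (420x560 float32, m along the optical axis (not along the pixel's ray), 0 where there is no reading), "fx", "fy", "cx", "cy" (pixels), "k1" (the pictures are not rectified: a ray, as slopes to the right and down, at radius r is drawn at 1 + k1 r^2 times it, then the intrinsics apply), "camera_from_world" (4x4, takes a point from world to camera coordinates); the wrist camera has in their place "mount" (4x4, takes a point from camera to tool coordinates, whose origin is the TCP and whose axes are the flange's). Camera axes: x right, y down, z forward; pixel columns grow to the right and rows downward; lengths in m; the calibration is good to about 2 mm. A picture is of the moment at which its call begins: read the wrist's pose just before it.
- env.job_done(): hands the job in; it is judged then, once.
The state is a dict: "t": time; "q": joint angles; "dq": joint speeds; "joint_efforts": joint torques, N m; "ee_pos": TCP position; "tool_rot": TCP orientation; "ft_force": force on the tool from outside, world axes, zero at the start; "moment": the same for the moment, N m; "opening": finger opening in m; "gripper_force": force on a finger pad.
Only numpy, scipy, OpenCV 4.12 (cv2) and the standard library are available. Lean on these libraries where they do the work, as an engineer would, in place of code of your own. Each camera call takes 0.05 s, during which the arm holds its last target. There are 200 camera calls.

## Task

Build the sieve stack on the shaker for grading the column packing: seat the blue sieve in the steel receiver pan first, then the yellow sieve on the blue one, then the red sieve on the yellow one, and close the stack with the white lid. Set each one down gently and upright so that it is fully seated before the next goes on, and leave the spare green sieve, the petri dish, the column and the timer where they are.

Things in the scene. Friction and masses are not known exactly. Their poses are not given: they have to be found in the camera images.
- shaker: Target: fixed sieve shaker, a round grey base (90 mm across, 20 mm high) carrying a fixed steel receiver pan, 56 mm across, with an open mouth of 51 mm bore, 12 mm deep; rim 45 mm above the worktop. Origin: centre of the base's underside, on the pan's upright axis; z up. Origins of the seated parts lie above it by: 1st sieve 37 mm, 2nd 61 mm, 3rd 85 mm, lid 109 mm.
- sieve_blue: Loose round sieve, blue frame, fine mesh, 70 g, upright. Steel skirt 43 mm across (39 at its foot), 0 to 8 mm above the underside; blue frame 56 mm across, 8 to 32 mm, its open 51 mm mouth 14 mm deep. The skirt drops loosely into the mouth below until the frame rests on that rim. Grip across the frame, fingertips above 8 mm to clear the part below. Origin: centre of the underside; z up.
- sieve_yellow: Loose round sieve, yellow frame, medium mesh, 70 g, upright. Steel skirt 43 mm across (39 at its foot), 0 to 8 mm above the underside; yellow frame 56 mm across, 8 to 32 mm, its open 51 mm mouth 14 mm deep. The skirt drops loosely into the mouth below until the frame rests on that rim. Grip across the frame, fingertips above 8 mm to clear the part below. Origin: centre of the underside; z up.
- sieve_red: Loose round sieve, red frame, coarse mesh, 70 g, upright. Steel skirt 43 mm across (39 at its foot), 0 to 8 mm above the underside; red frame 56 mm across, 8 to 32 mm, its open 51 mm mouth 14 mm deep. The skirt drops loosely into the mouth below until the frame rests on that rim. Grip across the frame, fingertips above 8 mm to clear the part below. Origin: centre of the underside; z up.
- lid: Loose lid, 60 g: steel skirt 43 mm across (39 at its foot), 0 to 8 mm above the underside; white disc 56 mm across, 8 to 15 mm; black upright round knob 17 to 20 mm across, 15 to 38 mm: lift it by this. The skirt drops loosely into the mouth of a sieve until the disc rests on the rim. Origin: centre of the underside; z up.
- sieve_green: A spare sieve with a green frame, the same shape as the others; not wanted, leave it standing where it is. Origin: centre of its underside.
- petri_dish: Bystander: a closed clear, whitish petri dish, 62 mm across, 15 mm high, lying flat. Origin: centre of its underside. Leave it alone.
- column: Bystander: a white-and-steel chromatography column lying on the worktop, 150 mm long (along its own y), 21 mm wide, 18 mm high. Origin: centre of its underside. Leave it alone.
- timer: Bystander: a white bench timer with coloured keys, 64 x 64 mm, 19 mm high. Origin: centre of its underside. Leave it alone. Note for moving: behind the work stand tall fixed instruments (0.36 to 0.5 m high, faces from about x = 0.54, a latch knob near y = 0.1 from x = 0.51; left of y = 0.48 a computer from about x = 0.48), so sideways moves are safest over the front edge, x about 0.38.

How it is judged:
By the outcome, as a careful person would: the job done as asked, in the order asked, and still so for the second after the job is handed in, with the robot touching nothing.
It also fails if it takes over 128 s, if anything falls off the work surface, if the arm or the gripper's body presses on something with over 40 N, if the wrist force passes 120 N, or if a joint passes its speed limit or range.

## Working session

There is one attempt and no reset: what is moved stays moved. The work goes in short steps, Python scripts to look and compute and a tool call to move; the robot and the scene stay as the last step left them, time stands still between calls to the robot, and variables do not carry over. Pictures are saved under pics/ and viewed, at most 14 in all, crops included, and the job is handed in when it is done.

Besides the shell and the picture viewer there is one more tool, called after ">>>" as name(argument=value, ...) on one line, values as JSON. play_rows: Moves the arm, as the interface text tells. Its arguments: {"type":"object","properties":{"targets":{"type":"array","items":{"type":"number"}},"gripper":{"type":"number"},"grip_force":{"type":"number"}},"required":["targets"]}

```bash
ls; mkdir -p pics; cat > h.py <<'E'
import numpy as np, cv2
from station import env
from scipy.spatial.transform import Rotation as R
def world(d, T=None):
    """HxWx3 world points; T = world_from_camera"""
    h,w=d["z_map"].shape
    u,v=np.meshgrid(np.arange(w),np.arange(h))
    K=np.array([[d["fx"],0,d["cx"]],[0,d["fy"],d["cy"]],[0,0,1]])
    p=cv2.undistortPoints(np.stack([u,v],-1).reshape(-1,1,2).astype(np.float64),K,np.array([d["k1"],0,0,0.])).reshape(h,w,2)
    z=d["z_map"][...,None]
    P=np.concatenate([p*z,z,np.ones_like(z)],-1)
    if T is None: T=np.linalg.inv(d["camera_from_world"])
    return (P@T.T)[...,:3]
def save(n,d): cv2.imwrite(f"pics/{n}.png",d["img"][...,::-1])
def tcp(s=None):
    s=s or env.state(); T=np.eye(4);T[:3,:3]=R.from_quat(s["tool_rot"]).as_matrix();T[:3,3]=s["ee_pos"];return T
E
python3 - <<'E'
from h import *
s=env.state();print(s, tcp(s).round(3))
for n in("top","side"):
    d=env.get_image(n);save(n+"0",d);np.savez(n+"0.npz",**{k:v for k,v in d.items()})
    print(n,np.linalg.inv(d["camera_from_world"]).round(3),d["fx"],d["k1"])
E
```

```text
pics
{'t': 0.0, 'q': array([ 1.43660728e+00,  3.85563500e-01,  6.63578909e-03, -4.95051567e-04,
       -1.19399425e+00, -2.58614006e-01]), 'dq': array([ 0.00181179, -0.00133535,  0.0014106 , -0.00053472, -0.00172164,
        0.00024168]), 'joint_efforts': array([ 1.05607724e-03, -3.90665460e+01,  1.87407196e+01,  4.22014207e+00,
        1.09342372e-02, -1.97127492e-04]), 'ee_pos': array([0.23898339, 0.57685902, 0.22145989]), 'tool_rot': array([ 9.80756733e-01, -1.95230758e-01, -1.63540933e-04,  1.07506611e-03]), 'ft_force': array([1.36420345, 0.05549339, 0.33493738]), 'moment': array([0.02383868, 0.0114941 , 0.00853029]), 'gripper_force': 0.0, 'opening': 0.08684121078902893} [[ 0.924 -0.383 -0.001  0.239]
 [-0.383 -0.924 -0.002  0.577]
 [ 0.     0.002 -1.     0.221]
 [ 0.     0.     0.     1.   ]]
top [[-0.023 -0.994  0.106  0.392]
 [-0.999  0.025  0.02  -0.002]
 [-0.023 -0.105 -0.994  1.339]
 [ 0.     0.     0.     1.   ]] 497.2229823649656 -0.10010599868946943
side [[-0.982 -0.118  0.148  0.284]
 [-0.189  0.568 -0.801  1.157]
 [ 0.01  -0.815 -0.58   0.883]
 [ 0.     0.     0.     1.   ]] 425.9413678560417 -0.10053382998009834
```

View pics/top0.png

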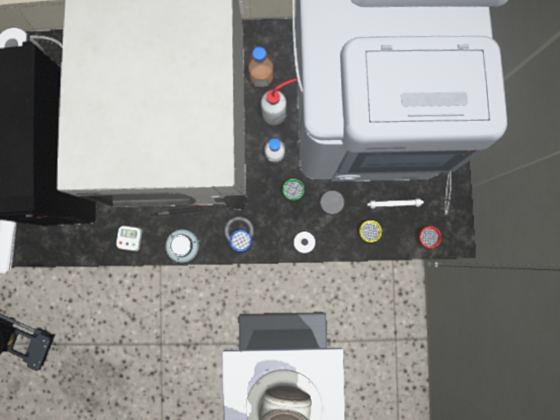

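View pics/side0.png

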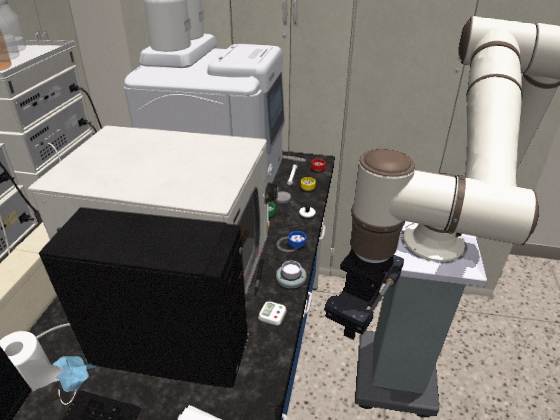

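Top view: timer (128,238), shaker (181,245), blue sieve (240,240) in front of a grey ring, lid (304,242), yellow (370,231), red (430,237), green (293,189), petri dish (332,202), column around (395,203). The side view confirms all of these are upright.

```bash
python3 - <<'E'
from h import *
d=dict(np.load("top0.npz")); P=world(d)
dep=P[...,2]; print("table z",np.median(dep[250:258,270:290]))
for n,(u,v),zl,zh in[("shaker",(181,245),.038,.055),("blue",(240,240),.026,.042),("lidtop",(304,242),.03,.048),("liddisc",(304,242),.010,.022),("yellow",(370,231),.026,.042),("red",(430,237),.026,.042),("green",(293,189),.026,.042),("ring",(240,226),.004,.1),("base",(181,245),.012,.028)]:
    q=P[v-20:v+20,u-20:u+20].reshape(-1,3)
    q=q[(q[:,2]>zl)&(q[:,2]<zh)]
    if len(q)<4: print(n,len(q));continue
    xy=q[:,:2].astype(np.float32); 
    c,r=cv2.minEnclosingCircle(xy)
    print(n,len(q),"circ",np.round(c,4),round(r,4),"mean",q.mean(0).round(4),"mid",((q.min(0)+q.max(0))/2).round(4),"zmax",q[:,2].max().round(4))
big=cv2.resize(d["img"][170:270,100:460],None,fx=2.2*1,fy=2.2*1,interpolation=cv2.INTER_CUBIC)
cv2.imwrite("pics/c0.png",big[...,::-1])
E
```

```text
table z -0.0005829468030565943
shaker 87 circ [0.4338 0.2641] 0.0288 mean [0.4349 0.2628 0.0439] mid [0.4347 0.2641 0.0448] zmax 0.0516
blue 72 circ [0.4442 0.1051] 0.028 mean [0.4443 0.1051 0.0319] mid [0.4448 0.1059 0.0319] zmax 0.0376
lidtop 43 circ [ 0.4366 -0.0647] 0.0096 mean [ 0.4364 -0.0646  0.0376] mid [ 0.4366 -0.0647  0.0386] zmax 0.0471
liddisc 282 circ [ 0.4365 -0.0641] 0.0278 mean [ 0.4364 -0.0638  0.0148] mid [ 0.4362 -0.0633  0.0159] zmax 0.0218
yellow 74 circ [ 0.4605 -0.2375] 0.0287 mean [ 0.4609 -0.2377  0.0314] mid [ 0.4601 -0.2375  0.0332] zmax 0.0402
red 78 circ [ 0.4393 -0.3954] 0.0293 mean [ 0.44   -0.3945  0.0308] mid [ 0.44   -0.3945  0.0319] zmax 0.0375
green 73 circ [ 0.583  -0.0508] 0.0416 mean [ 0.5776 -0.0394  0.031 ] mid [ 0.5773 -0.0483  0.0323] zmax 0.0386
ring 386 circ [0.4848 0.1078] 0.072 mean [0.4597 0.1063 0.0174] mid [0.4838 0.1086 0.0208] zmax 0.0376
base 510 circ [0.434  0.2639] 0.0456 mean [0.4334 0.259  0.0198] mid [0.4342 0.2642 0.0199] zmax 0.0277
```

View pics/c0.png

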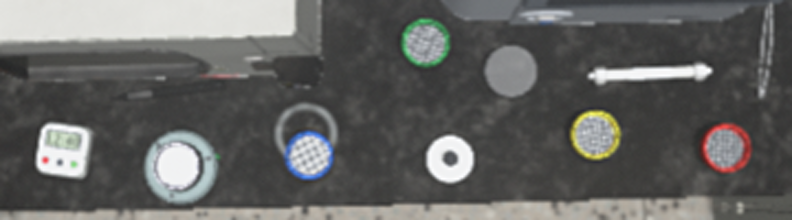

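>>> play_rows(targets=[0,0,0,-0.94,0,0,0,-0.94,0,0,0,-0.94,0,0,0,-0.93,0,0,0,0], gripper=1)

```text
t: 0.72
ee_pos: [0.2391, 0.5771, 0.222]
tool_rot: [1.0, -0.001, -0.0, 0.001]
ft_force: [0.0, 0.6, -0.3]
opening: 0.0869
gripper_force: 0.0
```

>>> play_rows(targets=[0.27,0.78,0,0,0.27,0.78,0,0,0.27,0.78,0,0,0.27,0.78,0,0,0.27,0.78,0,0])

```text
t: 1.35
ee_pos: [0.3204, 0.3417, 0.2225]
tool_rot: [1.0, -0.001, 0.0, 0.0]
ft_force: [0.4, -0.5, 0.1]
opening: 0.087
gripper_force: 0.0
```

>>> play_rows(targets=[0.27,0.78,0,0,0.27,0.78,0,0,0.27,0.78,0,0,0.27,0.78,0,0,0,0,0,0])

```text
t: 1.98
ee_pos: [0.3851, 0.1536, 0.2225]
tool_rot: [1.0, -0.003, -0.0, 0.0]
ft_force: [-0.4, 0.0, -0.1]
opening: 0.0869
gripper_force: 0.0
```

```bash
cat >> h.py <<'E'
def wrist(n=None):
    T=tcp(); d=env.get_image("wrist")
    if n: save(n,d)
    return d, world(d,T@d["mount"])
def rim(P,x,y,zl,zh,r=.045):
    """fit circle centre to points of a height band round (x,y); also plane tilt"""
    q=P.reshape(-1,3); q=q[(np.hypot(q[:,0]-x,q[:,1]-y)<r)&(q[:,2]>zl)&(q[:,2]<zh)]
    if len(q)<20: return len(q)
    c,rad=cv2.minEnclosingCircle(q[:,:2].astype(np.float32))
    A=np.c_[q[:,:2]-c,np.ones(len(q))]; k=np.linalg.lstsq(A,q[:,2],rcond=None)[0]
    return len(q),np.round(c,4),round(rad,4),"z,tilt deg",np.round(k[2],4),np.degrees(k[:2]).round(1)
E
python3 - <<'E'
from h import *
d,P=wrist("w0"); print(d["mount"].round(3))
print("blue",rim(P,.444,.105,.029,.036)); print("shk",rim(P,.434,.264,.042,.049)); print("base",rim(P,.434,.264,.016,.024,.055))
E
```

```text
[[ 0.    -0.96  -0.281  0.076]
 [ 1.     0.     0.001 -0.   ]
 [-0.001 -0.281  0.96  -0.162]
 [ 0.     0.     0.     1.   ]]
blue (326, array([0.4418, 0.1048]), 0.0282, 'z,tilt deg', np.float64(0.032), array([0. , 0.3]))
shk (367, array([0.432 , 0.2629]), 0.0283, 'z,tilt deg', np.float64(0.0447), array([ 0. , -0.4]))
base (1944, array([0.4319, 0.2627]), 0.0446, 'z,tilt deg', np.float64(0.0198), array([-0.1, -0.3]))
```

View pics/w0.png

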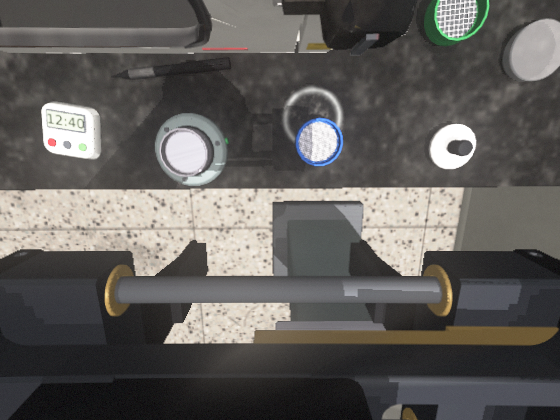

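The wrist view shows the timer (70,130), shaker (187,150), blue (319,142) and lid (453,147). The wrist camera sticks out ahead by about 76 mm, so I'll check its clearance to the instruments and the latch knob.

```bash
python3 - <<'E'
from h import *
Q=[world(dict(np.load(n+"0.npz"))) for n in("top","side")]; d,P=wrist(); Q.append(P)
for lab,p in zip(("top","side","wrist"),Q):
    q=p.reshape(-1,3); q=q[(q[:,0]>.46)&(q[:,0]<.62)&(q[:,2]>.08)&(q[:,2]<.5)]
    for a in np.arange(-.46,.46,.06):
        s=q[(q[:,1]>=a)&(q[:,1]<a+.06)]
        if len(s)>5:
            i=np.percentile(s[:,0],2); m=s[s[:,0]<i+.01]; print(lab,a.round(2),len(s),i.round(3),m[:,2].min().round(3),m[:,2].max().round(3))
E
```

```text
top -0.46 160 0.587 0.187 0.44
top -0.4 1434 0.586 0.086 0.484
top -0.34 1512 0.588 0.081 0.487
top -0.28 1544 0.588 0.082 0.488
top -0.22 1596 0.588 0.081 0.486
top -0.16 1581 0.589 0.085 0.483
top -0.1 816 0.603 0.083 0.442
top 0.02 21 0.517 0.171 0.203
top 0.08 1812 0.514 0.163 0.214
top 0.14 1516 0.54 0.082 0.36
top 0.2 1407 0.54 0.081 0.359
top 0.26 1370 0.541 0.286 0.359
top 0.32 1352 0.541 0.282 0.361
top 0.38 1465 0.54 0.082 0.36
top 0.44 509 0.506 0.101 0.362
side -0.46 32 0.589 0.089 0.396
side -0.4 317 0.585 0.081 0.473
side -0.34 378 0.585 0.08 0.481
side -0.28 417 0.585 0.082 0.478
side -0.22 492 0.585 0.084 0.483
side -0.16 752 0.587 0.08 0.487
side -0.1 442 0.603 0.262 0.45
side 0.08 658 0.509 0.166 0.21
side 0.14 731 0.532 0.081 0.355
side 0.2 1053 0.537 0.081 0.357
side 0.26 909 0.539 0.283 0.357
side 0.32 783 0.538 0.283 0.357
side 0.38 739 0.538 0.285 0.357
side 0.44 504 0.541 0.317 0.356
wrist 0.02 24 0.513 0.198 0.203
wrist 0.08 5114 0.506 0.165 0.21
wrist 0.14 3959 0.461 0.385 0.385
wrist 0.2 1861 0.537 0.08 0.173
wrist 0.26 1630 0.551 0.08 0.13
wrist 0.32 1484 0.551 0.08 0.129
wrist 0.38 175 0.551 0.08 0.107
```

The latch knob (x 0.51, y 0.08–0.14, z 0.165–0.21) lies where the camera would be during the blue grasp. I'll work with the gripper half-turned so the camera faces the robot.

>>> play_rows(targets=[0,0,0,1,0,0,0,1,0,0,0,1,0,0,0,1,0,0,0,1])

```text
t: 2.7
ee_pos: [0.3847, 0.1575, 0.2225]
tool_rot: [0.966, -0.26, -0.0, -0.0]
ft_force: [-0.9, 0.2, -0.3]
opening: 0.0872
gripper_force: 0.0
```

>>> play_rows(targets=[0,0,0,1,0,0,0,1,0,0,0,1,0,0,0,1,0,0,0,1])

```text
t: 3.32
ee_pos: [0.3847, 0.1576, 0.2225]
tool_rot: [0.866, -0.501, -0.0, -0.0]
ft_force: [-1.0, 0.0, 0.4]
opening: 0.087
gripper_force: 0.0
```

>>> play_rows(targets=[0,0,0,1,0,0,0,1,0,0,0,1,0,0,0,1,0,0,0,1])

```text
t: 3.95
ee_pos: [0.3847, 0.1575, 0.2225]
tool_rot: [-0.706, 0.708, 0.0, 0.0]
ft_force: [0.1, 0.3, 0.4]
opening: 0.0872
gripper_force: 0.0
```

>>> play_rows(targets=[0,0,0,1,0,0,0,1,0,0,0,1,0,0,0,1,0,0,0,1])

```text
t: 4.58
ee_pos: [0.3847, 0.1575, 0.2225]
tool_rot: [-0.499, 0.867, 0.0, 0.0]
ft_force: [-0.5, -0.3, 0.4]
opening: 0.0868
gripper_force: 0.0
```

>>> play_rows(targets=[0,0,0,1,0,0,0,1,0,0,0,1,0,0,0,1,0,0,0,1])

```text
t: 5.2
ee_pos: [0.3847, 0.1575, 0.2225]
tool_rot: [-0.258, 0.966, 0.0, -0.0]
ft_force: [-0.1, 0.6, 0.5]
opening: 0.0872
gripper_force: 0.0
```

>>> play_rows(targets=[0,0,0,1,0,0,0,1,0,0,0,1,0,0,0,1,0,0,0,1])

```text
t: 5.82
ee_pos: [0.3847, 0.1575, 0.2225]
tool_rot: [0.001, 1.0, 0.0, -0.0]
ft_force: [-1.0, -0.6, 0.4]
opening: 0.087
gripper_force: 0.0
```

>>> play_rows(targets=[0,0,0,0,0,0,0,0,0,0,0,0,0,0,0,0,0,0,0,0])

```text
t: 6.45
ee_pos: [0.385, 0.1561, 0.2225]
tool_rot: [0.0, 1.0, 0.0, 0.0]
ft_force: [0.2, -0.2, 0.1]
opening: 0.0872
gripper_force: 0.0
```

```bash
python3 - <<'E'
from h import *
s=env.state();print(s["t"],s["q"].round(3),tcp(s).round(4))
d,P=wrist("w1"); print("blue",rim(P,.442,.105,.029,.036)); print("shk",rim(P,.432,.263,.042,.049)); print("lid",rim(P,.435,-.064,.012,.018))
E
```

```text
6.45 [ 0.78   0.018 -0.466  0.    -1.086 -2.351] [[-1.      0.      0.      0.385 ]
 [ 0.      1.      0.      0.1561]
 [-0.      0.     -1.      0.2225]
 [ 0.      0.      0.      1.    ]]
blue (283, array([0.4416, 0.104 ]), 0.0281, 'z,tilt deg', np.float64(0.0317), array([-0. , -0.1]))
shk (264, array([0.4317, 0.2626]), 0.0286, 'z,tilt deg', np.float64(0.0444), array([-0.,  0.]))
lid (1017, array([ 0.434 , -0.0642]), 0.0283, 'z,tilt deg', np.float64(0.0151), array([ 0.1, -0.2]))
```

>>> play_rows(targets=[-0.474,-0.429,0.4,0,-0.474,-0.429,0.4,0,0,0,0.6,0,0,0,0.6,0,0,0,0.6,0])

```text
t: 7.12
ee_pos: [0.4422, 0.1045, 0.0656]
tool_rot: [0.0, 1.0, 0.0, 0.0]
ft_force: [-0.6, 0.0, 0.4]
opening: 0.0871
gripper_force: 0.0
```

>>> play_rows(targets=[0,0,0.4,0,0,0,0.3,0,0,0,0.225,0,0,0,0,0,0,0,0,0])

```text
t: 7.75
ee_pos: [0.4424, 0.105, 0.0116]
tool_rot: [-0.0, 1.0, 0.0, 0.001]
ft_force: [0.2, -0.0, 0.3]
opening: 0.0869
gripper_force: 0.0
```

>>> play_rows(targets=[0,0,0,0,0,0,0,0,0,0,0,0,0,0,0,0,0,0,0,0], gripper=0.4, grip_force=15)

```text
t: 8.38
ee_pos: [0.4419, 0.1047, 0.0112]
tool_rot: [0.0, 1.0, 0.0, 0.0]
ft_force: [0.2, -0.4, 1.8]
opening: 0.056
gripper_force: 15.0
```

>>> play_rows(targets=[0,0,0,0,0,0,0,0,0,0,0,0,0,0,0,0,0,0,0,0])

```text
t: 9.0
ee_pos: [0.4419, 0.1047, 0.0112]
tool_rot: [0.0, 1.0, 0.0, 0.0]
ft_force: [-1.2, -0.5, 3.9]
opening: 0.0565
gripper_force: 15.0
```

>>> play_rows(targets=[0,0,-0.3,0,0,0,-0.5,0,0,0,-0.5,0,0,0,-0.367,0,0,0,0,0])

```text
t: 9.62
ee_pos: [0.4426, 0.1052, 0.112]
tool_rot: [0.0, 1.0, 0.001, 0.001]
ft_force: [0.4, -0.3, -0.7]
opening: 0.0565
gripper_force: 15.0
```

>>> play_rows(targets=[0.033,0.4,0,0,0.033,0.6,0,0,0.033,0.633,0,0,0.033,0.6,0,0,0.033,0.4,0,0])

```text
t: 10.25
ee_pos: [0.4312, 0.2635, 0.1095]
tool_rot: [-0.0, 1.0, -0.001, -0.001]
ft_force: [-0.3, -0.0, -1.2]
opening: 0.0559
gripper_force: 15.0
```

>>> play_rows(targets=[0,0,0,0,0,0,0,0,0,0,0,0,0,0,0,0,0,0,0,0])

```text
t: 10.88
ee_pos: [0.4321, 0.2623, 0.1112]
tool_rot: [0.0, 1.0, 0.0, 0.0]
ft_force: [0.8, 0.5, -0.6]
opening: 0.0559
gripper_force: 15.0
```

```bash
python3 - <<'E'
from h import *
s=env.state();print(s["q"].round(2),s["ee_pos"].round(4),s["ft_force"].round(1),s["opening"])
d,P=wrist("w2"); x,y,_=s["ee_pos"]
print("blue",rim(P,x,y,.125,.140)); print("shk",rim(P,.432,.263,.042,.049)); print("base",rim(P,.432,.263,.016,.024,.055))
E
```

```text
[ 0.87  0.3  -0.44  0.   -0.84 -2.44] [0.4321 0.2623 0.1112] [ 0.8  0.5 -0.6] 0.055893932555615256
blue (2389, array([0.4219, 0.2628]), 0.0384, 'z,tilt deg', np.float64(0.1313), array([-1.2,  0.1]))
shk (354, array([0.4309, 0.2625]), 0.0278, 'z,tilt deg', np.float64(0.045), array([ 0.6, -0.2]))
base (2704, array([0.4315, 0.2624]), 0.0443, 'z,tilt deg', np.float64(0.0201), array([ 0.3, -0. ]))
```

View pics/w2.png

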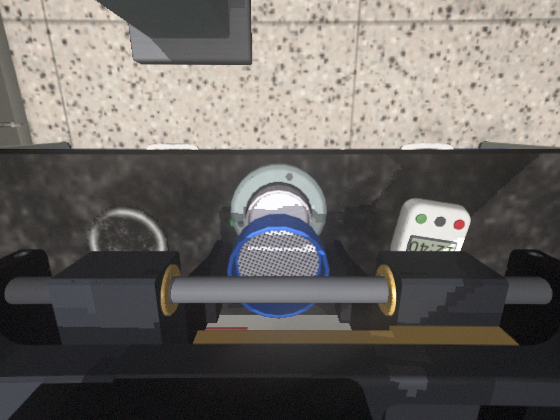

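The blue sieve (280,265) is held level, directly over the pan (280,210).

>>> play_rows(targets=[0,0,0.2,0,0,0,0.3,0,0,0,0.25,0,0,0,0.15,0,0,0,0.05,0])

```text
t: 11.55
ee_pos: [0.4317, 0.2624, 0.0533]
tool_rot: [0.0, 1.0, -0.001, -0.0]
ft_force: [0.8, 0.2, -0.8]
opening: 0.056
gripper_force: 15.0
```

>>> play_rows(targets=[0,0,0.03,0,0,0,0.03,0,0,0,0.025,0,0,0,0.015,0,0,0,0,0])

```text
t: 12.18
ee_pos: [0.432, 0.2628, 0.0482]
tool_rot: [-0.0, 1.0, 0.0, 0.0]
ft_force: [-0.3, 0.1, 0.1]
opening: 0.0556
gripper_force: 15.0
```

>>> play_rows(targets=[0,0,0,0,0,0,0,0,0,0,0,0,0,0,0,0,0,0,0,0])

```text
t: 12.8
ee_pos: [0.432, 0.2627, 0.0482]
tool_rot: [0.0, 1.0, 0.0, 0.0]
ft_force: [-0.6, 0.3, 2.0]
opening: 0.0561
gripper_force: 15.0
```

>>> play_rows(targets=[0,0,0,0,0,0,0,0,0,0,0,0,0,0,0,0,0,0,0,0], gripper=1)

```text
t: 13.42
ee_pos: [0.4319, 0.2627, 0.048]
tool_rot: [0.0, 1.0, 0.0, -0.0]
ft_force: [-0.1, -0.5, -0.3]
opening: 0.0868
gripper_force: 0.0
```

>>> play_rows(targets=[0,0,-0.2,0,0,0,-0.5,0,0,0,-0.7,0,0,0,-0.8,0,0,0,-0.7,0])

```text
t: 14.05
ee_pos: [0.432, 0.2626, 0.225]
tool_rot: [-0.0, 1.0, 0.001, 0.001]
ft_force: [0.4, 1.2, -0.7]
opening: 0.0871
gripper_force: 0.0
```

```bash
python3 - <<'E'
from h import *
s=env.state();print(s["ee_pos"].round(4),s["ft_force"].round(1),s["opening"])
d,P=wrist("w3"); 
print("blue",rim(P,.432,.263,.062,.074)); print("base",rim(P,.432,.263,.016,.024,.055))
d=env.get_image("top");P=world(d)
print("top blue",rim(P,.434,.264,.064,.076));print("top base",rim(P,.434,.264,.012,.028,.055))
E
```

```text
[0.432  0.2626 0.225 ] [ 0.4  1.2 -0.7] 0.087063587051452
blue (429, array([0.4321, 0.2622]), 0.0281, 'z,tilt deg', np.float64(0.0679), array([-1. , -0.3]))
base (1455, array([0.4318, 0.2622]), 0.0444, 'z,tilt deg', np.float64(0.0198), array([-0.3, -0. ]))
top blue 0
top base (83, array([0.4245, 0.2559]), 0.0434, 'z,tilt deg', np.float64(0.0183), array([-1.1,  2.1]))
```

>>> play_rows(targets=[0.106,-0.6,0,0,0.106,-0.9,0,0,0.106,-0.9,0,0,0.106,-0.9,0,0,0.106,-0.9,0,0])

```text
t: 14.78
ee_pos: [0.3994, 0.009, 0.2225]
tool_rot: [-0.0, 1.0, 0.0, 0.0]
ft_force: [0.1, 0.4, -0.1]
opening: 0.087
gripper_force: 0.0
```

>>> play_rows(targets=[0,-0.9,0,0,0,-0.9,0,0,0,-0.9,0,0,0,-0.9,0,0,0,-0.57,0,0])

```text
t: 15.4
ee_pos: [0.3995, -0.2416, 0.2222]
tool_rot: [0.001, 1.0, -0.0, 0.0]
ft_force: [0.9, 1.0, 0.3]
opening: 0.0871
gripper_force: 0.0
```

>>> play_rows(targets=[0,0,0,0,0,0,0,0,0,0,0,0,0,0,0,0,0,0,0,0])

```text
t: 16.02
ee_pos: [0.4002, -0.239, 0.2222]
tool_rot: [-0.001, 1.0, 0.0, 0.0]
ft_force: [-0.8, -0.0, -0.7]
opening: 0.0869
gripper_force: 0.0
```

```bash
python3 - <<'E'
from h import *
s=env.state();print(s["q"].round(2),s["ee_pos"].round(4))
d,P=wrist("w4"); 
print("yel",rim(P,.458,-.239,.028,.036)); print("red",rim(P,.438,-.395,.028,.036)); print("lid",rim(P,.434,-.064,.012,.018))
d=env.get_image("top");save("top1",d);P=world(d)
print("top blue",rim(P,.434,.264,.060,.08));print("top base",rim(P,.434,.264,.012,.028,.055))
E
```

```text
[-0.19  0.11 -0.36 -0.   -1.09 -1.38] [ 0.4002 -0.239   0.2222]
yel (312, array([ 0.4585, -0.24  ]), 0.0282, 'z,tilt deg', np.float64(0.0314), array([-0.4,  0.1]))
red (350, array([ 0.4382, -0.3971]), 0.0284, 'z,tilt deg', np.float64(0.0314), array([-0.3, -0.1]))
lid (1037, array([ 0.4339, -0.0646]), 0.028, 'z,tilt deg', np.float64(0.0148), array([0. , 0.4]))
top blue (112, array([0.4339, 0.2644]), 0.0286, 'z,tilt deg', np.float64(0.0663), array([-0. ,  1.3]))
top base (459, array([0.4353, 0.2619]), 0.0464, 'z,tilt deg', np.float64(0.0195), array([ 0.2, -0. ]))
```

>>> play_rows(targets=[-0.475,0,0.4,0,-0.5,0,0.5,0,0,0,0.6,0,0,0,0.6,0,0,0,0.5,0])

```text
t: 16.75
ee_pos: [0.4584, -0.2394, 0.0646]
tool_rot: [-0.0, 1.0, 0.0, -0.0]
ft_force: [0.6, 0.1, 0.1]
opening: 0.0872
gripper_force: 0.0
```

>>> play_rows(targets=[0,0,0.4,0,0,0,0.3,0,0,0,0.217,0,0,0,0,0,0,0,0,0])

```text
t: 17.38
ee_pos: [0.4592, -0.2397, 0.0116]
tool_rot: [-0.0, 1.0, -0.0, 0.001]
ft_force: [-0.1, 0.5, -0.1]
opening: 0.0868
gripper_force: 0.0
```

>>> play_rows(targets=[0,0,0,0,0,0,0,0,0,0,0,0,0,0,0,0,0,0,0,0], gripper=0.4, grip_force=15)

```text
t: 18.0
ee_pos: [0.4587, -0.2395, 0.0112]
tool_rot: [0.0, 1.0, -0.0, 0.0]
ft_force: [-0.1, 0.2, 1.0]
opening: 0.0561
gripper_force: 15.0
```

>>> play_rows(targets=[0,0,0,0,0,0,0,0,0,0,0,0,0,0,0,0,0,0,0,0])

```text
t: 18.62
ee_pos: [0.4587, -0.2395, 0.0112]
tool_rot: [0.0, 1.0, -0.0, 0.0]
ft_force: [-0.8, 1.3, 3.7]
opening: 0.056
gripper_force: 15.0
```

>>> play_rows(targets=[0,0,-0.3,0,0,0,-0.5,0,0,0,-0.6,0,0.4,0,-0.6,0,0.575,0.3,0,0])

```text
t: 19.25
ee_pos: [0.402, -0.2222, 0.1332]
tool_rot: [0.0, 1.0, -0.001, 0.003]
ft_force: [-0.2, -0.2, -1.9]
opening: 0.0559
gripper_force: 15.0
```

>>> play_rows(targets=[0,0.7,0,0,0,0.85,0,0,0,0.85,0,0,0,0.85,0,0,0,0.85,0,0])

```text
t: 19.88
ee_pos: [0.3997, 0.026, 0.1309]
tool_rot: [0.0, 1.0, 0.0, 0.0]
ft_force: [1.7, -0.2, 0.1]
opening: 0.0559
gripper_force: 15.0
```

>>> play_rows(targets=[0,0.85,0,0,0,0.85,0,0,0,0.85,0,0,-0.23,0.85,0,0,-0.3,0.577,0,0])

```text
t: 20.5
ee_pos: [0.4317, 0.2653, 0.1306]
tool_rot: [-0.001, 1.0, 0.0, -0.0]
ft_force: [0.2, 0.5, -0.7]
opening: 0.0561
gripper_force: 15.0
```

>>> play_rows(targets=[0,0,0,0,0,0,0,0,0,0,0,0,0,0,0,0,0,0,0,0])

```text
t: 21.12
ee_pos: [0.4319, 0.2627, 0.1313]
tool_rot: [0.0, 1.0, 0.0, 0.0]
ft_force: [-0.4, 0.3, -0.9]
opening: 0.0562
gripper_force: 15.0
```

```bash
python3 - <<'E'
from h import *
s=env.state();print(s["ee_pos"].round(4),s["ft_force"].round(1),s["opening"])
d,P=wrist("w5"); 
print("blue",rim(P,.432,.263,.060,.076)); print("base",rim(P,.432,.263,.016,.024,.055))
E
```

```text
[0.4319 0.2627 0.1313] [-0.4  0.3 -0.9] 0.05623635582607839
blue (445, array([0.4306, 0.2625]), 0.0278, 'z,tilt deg', np.float64(0.0687), array([3.5, 0.1]))
base (2314, array([0.4312, 0.2623]), 0.0443, 'z,tilt deg', np.float64(0.02), array([0.2, 0. ]))
```

View pics/w5.png

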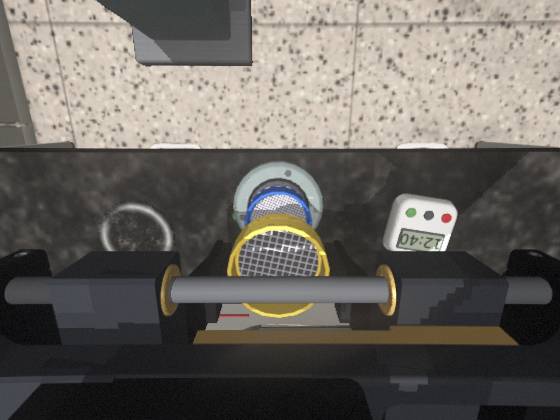

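Yellow (280,265) is level and centred over blue (280,210), which sits flat in the pan.

>>> play_rows(targets=[0,0,0.2,0,0,0,0.3,0,0,0,0.22,0,0,0,0.12,0,0,0,0.05,0])

```text
t: 21.8
ee_pos: [0.4319, 0.2631, 0.0771]
tool_rot: [-0.0, 1.0, -0.0, -0.0]
ft_force: [-0.8, 0.3, -0.2]
opening: 0.0563
gripper_force: 15.0
```

>>> play_rows(targets=[0,0,0.03,0,0,0,0.03,0,0,0,0.02,0,0,0,0.013,0,0,0,0,0])

```text
t: 22.42
ee_pos: [0.432, 0.2632, 0.0722]
tool_rot: [-0.0, 1.0, 0.0, 0.0]
ft_force: [-0.1, -0.2, 0.3]
opening: 0.0561
gripper_force: 15.0
```

>>> play_rows(targets=[0,0,0,0,0,0,0,0,0,0,0,0,0,0,0,0,0,0,0,0])

```text
t: 23.05
ee_pos: [0.432, 0.2632, 0.0722]
tool_rot: [0.0, 1.0, 0.0, 0.0]
ft_force: [-0.8, -0.5, 0.9]
opening: 0.056
gripper_force: 15.0
```

>>> play_rows(targets=[0,0,0,0,0,0,0,0,0,0,0,0,0,0,0,0,0,0,0,0], gripper=1)

```text
t: 23.68
ee_pos: [0.432, 0.2631, 0.0721]
tool_rot: [0.0, 1.0, -0.0, -0.0]
ft_force: [0.4, 0.2, 0.6]
opening: 0.0863
gripper_force: 0.0
```

>>> play_rows(targets=[0,0,-0.2,0,0,0,-0.6,0,0,0,-0.8,0,0,0,-0.9,0,0,0,0,0])

```text
t: 24.3
ee_pos: [0.4341, 0.265, 0.228]
tool_rot: [-0.0, 1.0, 0.004, 0.004]
ft_force: [-0.6, -0.0, -0.2]
opening: 0.0869
gripper_force: 0.0
```

```bash
python3 - <<'E'
from h import *
s=env.state();print(s["ee_pos"].round(4),s["ft_force"].round(1),s["opening"])
d,P=wrist("w6"); 
print("yel",rim(P,.432,.263,.089,.098)); print("base",rim(P,.432,.263,.016,.024,.055))
E
```

```text
[0.4341 0.265  0.228 ] [-0.6 -0.  -0.2] 0.0868800263186653
yel (430, array([0.4316, 0.2628]), 0.028, 'z,tilt deg', np.float64(0.0926), array([-0.2, -0. ]))
base (1320, array([0.4314, 0.2623]), 0.0444, 'z,tilt deg', np.float64(0.02), array([ 0.2, -0.2]))
```

>>> play_rows(targets=[0.106,-0.6,0,0,0.106,-0.9,0,0,0.106,-0.9,0,0,0.106,-0.9,0,0,0.106,-0.9,0,0])

```text
t: 24.98
ee_pos: [0.3988, 0.0093, 0.2213]
tool_rot: [-0.0, 1.0, -0.0, -0.001]
ft_force: [1.0, -0.8, 1.0]
opening: 0.087
gripper_force: 0.0
```

>>> play_rows(targets=[0,-0.9,0,0,0,-0.9,0,0,0,-0.9,0,0,0,-0.9,0,0,0,-0.9,0,0])

```text
t: 25.6
ee_pos: [0.3991, -0.2605, 0.2212]
tool_rot: [0.0, 1.0, 0.0, -0.001]
ft_force: [1.0, 0.1, -0.5]
opening: 0.0871
gripper_force: 0.0
```

>>> play_rows(targets=[0,-0.9,0,0,-0.2,-0.8,0,0,-0.437,-0.597,0,0,0,0,0,0,0,0,0,0])

```text
t: 26.22
ee_pos: [0.4374, -0.396, 0.2208]
tool_rot: [0.0, 1.0, 0.001, -0.001]
ft_force: [-0.6, 0.9, 1.0]
opening: 0.0874
gripper_force: 0.0
```

```bash
python3 - <<'E'
from h import *
s=env.state();print(s["q"].round(2),s["ee_pos"].round(4))
d,P=wrist("w7"); print("red",rim(P,.438,-.397,.028,.036))
d=env.get_image("side");save("side1",d)
E
```

```text
[-0.46  0.33 -0.08 -0.   -1.16 -1.11] [ 0.4374 -0.396   0.2208]
red (308, array([ 0.4386, -0.3976]), 0.028, 'z,tilt deg', np.float64(0.0317), array([-0.4, -0.2]))
```

```bash
python3 - <<'E'
from h import *
for n in("top","side"):
    q=world(dict(np.load(n+"0.npz"))).reshape(-1,3)
    for zl,zh in((.03,.1),(.1,.2),(.2,.4)):
        s=q[(q[:,1]<-.42)&(q[:,1]>-1)&(q[:,0]>.3)&(q[:,0]<.56)&(q[:,2]>zl)&(q[:,2]<zh)]
        print(n,zl,len(s),(np.sort(s[:,1])[-4:]).round(3),s[:,0].min().round(3) if len(s) else 0)
E
```

```text
top 0.03 1245 [-0.422 -0.421 -0.421 -0.421] 0.3
top 0.1 2089 [-0.6   -0.599 -0.599 -0.598] 0.3
top 0.2 2388 [-0.6   -0.6   -0.6   -0.599] 0.3
side 0.03 820 [-0.59  -0.588 -0.423 -0.42 ] 0.3
side 0.1 1269 [-0.591 -0.591 -0.59  -0.59 ] 0.3
side 0.2 2853 [-0.59  -0.589 -0.587 -0.587] 0.3
```

>>> play_rows(targets=[0,0,0.5,0,0,0,0.6,0,0,0,0.6,0,0,0,0.6,0,0,0,0.5,0])

```text
t: 26.95
ee_pos: [0.4379, -0.3955, 0.0535]
tool_rot: [-0.001, 1.0, 0.0, -0.0]
ft_force: [0.0, 1.2, 0.4]
opening: 0.0871
gripper_force: 0.0
```

>>> play_rows(targets=[0,0,0.4,0,0,0,0.217,0,0,0,0.1,0,0,0,0,0,0,0,0,0])

```text
t: 27.58
ee_pos: [0.4389, -0.397, 0.0121]
tool_rot: [-0.0, 1.0, -0.0, 0.001]
ft_force: [0.8, 0.4, -0.2]
opening: 0.0873
gripper_force: 0.0
```

>>> play_rows(targets=[0,0,0,0,0,0,0,0,0,0,0,0,0,0,0,0,0,0,0,0], gripper=0.4, grip_force=15)

```text
t: 28.2
ee_pos: [0.4383, -0.3968, 0.0111]
tool_rot: [0.0, 1.0, -0.0, 0.0]
ft_force: [-0.7, 0.2, 0.7]
opening: 0.0561
gripper_force: 15.0
```

>>> play_rows(targets=[0,0,0,0,0,0,0,0,0,0,0,0,0,0,0,0,0,0,0,0])

```text
t: 28.82
ee_pos: [0.4383, -0.3967, 0.0111]
tool_rot: [0.0, 1.0, -0.0, 0.0]
ft_force: [-1.2, 0.6, -0.1]
opening: 0.0557
gripper_force: 15.0
```

>>> play_rows(targets=[0,0,-0.3,0,0,0,-0.6,0,0,0,-0.8,0,0.3,0,-0.8,0,0.337,0.397,0,0])

```text
t: 29.45
ee_pos: [0.4022, -0.3748, 0.1651]
tool_rot: [0.0, 1.0, -0.003, 0.004]
ft_force: [-1.1, 0.9, -1.9]
opening: 0.0556
gripper_force: 15.0
```

>>> play_rows(targets=[0,0.7,0,0,0,0.85,0,0,0,0.85,0,0,0,0.85,0,0,0,0.85,0,0])

```text
t: 30.08
ee_pos: [0.3997, -0.1253, 0.161]
tool_rot: [0.0, 1.0, 0.0, 0.0]
ft_force: [0.2, -0.9, -0.4]
opening: 0.0562
gripper_force: 15.0
```

>>> play_rows(targets=[0,0.85,0,0,0,0.85,0,0,0,0.85,0,0,0,0.85,0,0,0,0.85,0,0])

```text
t: 30.7
ee_pos: [0.3996, 0.1298, 0.1611]
tool_rot: [-0.0, 1.0, 0.0, 0.0]
ft_force: [1.3, 0.1, -0.6]
opening: 0.0556
gripper_force: 15.0
```

>>> play_rows(targets=[0,0.85,0,0,-0.23,0.8,0,0,-0.3,0.6,0,0,0,0,0,0,0,0,0,0])

```text
t: 31.32
ee_pos: [0.4312, 0.2625, 0.1604]
tool_rot: [0.0, 1.0, -0.001, -0.001]
ft_force: [-0.2, -0.4, -0.9]
opening: 0.0558
gripper_force: 15.0
```

>>> play_rows(targets=[0,0,0,0,0,0,0,0,0,0,0,0,0,0,0,0,0,0,0,0])

```text
t: 31.95
ee_pos: [0.4319, 0.263, 0.1611]
tool_rot: [0.0, 1.0, 0.0, 0.0]
ft_force: [-0.2, -0.3, -2.1]
opening: 0.0556
gripper_force: 15.0
```

```bash
python3 - <<'E'
from h import *
s=env.state();print(s["ee_pos"].round(4),s["ft_force"].round(1),s["opening"])
d,P=wrist("w8"); 
print("yel",rim(P,.432,.263,.090,.098)); print("base",rim(P,.432,.263,.016,.024,.055))
E
```

```text
[0.4319 0.263  0.1611] [-0.2 -0.3 -2.1] 0.055642497296885356
yel (349, array([0.431, 0.263]), 0.0277, 'z,tilt deg', np.float64(0.0929), array([ 0.3, -0.1]))
base (1870, array([0.4312, 0.2619]), 0.0446, 'z,tilt deg', np.float64(0.02), array([ 0.1, -0. ]))
```

View pics/w8.png

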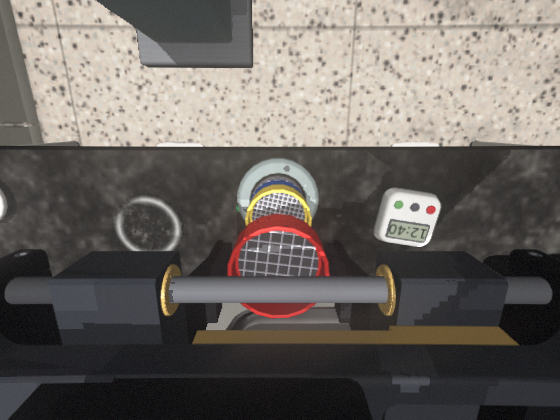

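Red (280,265) is level over the seated yellow (280,210).

>>> play_rows(targets=[0,0,0.25,0,0,0,0.3,0,0,0,0.25,0,0,0,0.14,0,0,0,0.05,0])

```text
t: 32.62
ee_pos: [0.4319, 0.263, 0.1009]
tool_rot: [0.0, 1.0, -0.0, -0.0]
ft_force: [0.9, -0.7, -0.5]
opening: 0.056
gripper_force: 15.0
```

>>> play_rows(targets=[0,0,0.03,0,0,0,0.03,0,0,0,0.02,0,0,0,0.013,0,0,0,0,0])

```text
t: 33.25
ee_pos: [0.432, 0.2631, 0.0961]
tool_rot: [0.0, 1.0, 0.0, 0.0]
ft_force: [0.4, -0.3, 0.2]
opening: 0.0557
gripper_force: 15.0
```

>>> play_rows(targets=[0,0,0,0,0,0,0,0,0,0,0,0,0,0,0,0,0,0,0,0])

```text
t: 33.88
ee_pos: [0.432, 0.2631, 0.0961]
tool_rot: [0.0, 1.0, 0.0, 0.0]
ft_force: [0.2, -0.8, -0.9]
opening: 0.056
gripper_force: 15.0
```

>>> play_rows(targets=[0,0,0,0,0,0,0,0,0,0,0,0,0,0,0,0,0,0,0,0], gripper=1)

```text
t: 34.5
ee_pos: [0.432, 0.2631, 0.0961]
tool_rot: [0.0, 1.0, 0.0, 0.0]
ft_force: [-0.2, -0.5, -0.4]
opening: 0.0862
gripper_force: 0.0
```

>>> play_rows(targets=[0,0,-0.2,0,0,0,-0.6,0,0,0,-0.7,0,0,0,-0.6,0,0,0,0,0])

```text
t: 35.12
ee_pos: [0.4335, 0.2644, 0.2263]
tool_rot: [-0.0, 1.0, 0.003, 0.003]
ft_force: [0.3, -0.2, 0.1]
opening: 0.0872
gripper_force: 0.0
```

```bash
python3 - <<'E'
from h import *
s=env.state();print(s["ee_pos"].round(4),s["ft_force"].round(1),s["opening"])
d,P=wrist("w9"); 
print("red",rim(P,.432,.263,.113,.122)); print("base",rim(P,.432,.263,.016,.024,.055)); print("lid",rim(P,.434,-.0645,.012,.018)); print("knob",rim(P,.434,-.0645,.034,.043))
E
```

```text
[0.4335 0.2644 0.2263] [ 0.3 -0.2  0.1] 0.08719765545969861
red (516, array([0.432 , 0.2628]), 0.0281, 'z,tilt deg', np.float64(0.1165), array([-0.4, -0.1]))
base (1324, array([0.4318, 0.2621]), 0.0445, 'z,tilt deg', np.float64(0.02), array([ 0.1, -0.1]))
lid (1174, array([ 0.4339, -0.0637]), 0.0286, 'z,tilt deg', np.float64(0.0152), array([ 0.6, -0.7]))
knob (227, array([ 0.4341, -0.0641]), 0.0102, 'z,tilt deg', np.float64(0.0377), array([ 1.6, -5. ]))
```

>>> play_rows(targets=[0.3,-0.5,0,0,0.235,-0.8,0,0,0,-0.8,0,0,0,-0.8,0,0,0,-0.8,0,0])

```text
t: 35.8
ee_pos: [0.3988, 0.0394, 0.2214]
tool_rot: [-0.0, 1.0, -0.0, -0.001]
ft_force: [0.6, 0.6, -0.2]
opening: 0.0872
gripper_force: 0.0
```

>>> play_rows(targets=[-0.25,-0.8,0.3,0,-0.32,-0.6,0.5,0,0,-0.347,0.5,0,0,0,0.5,0,0,0,0.5,0])

```text
t: 36.42
ee_pos: [0.4331, -0.0644, 0.0825]
tool_rot: [0.001, 1.0, -0.0, -0.001]
ft_force: [0.5, -0.7, 0.1]
opening: 0.0869
gripper_force: 0.0
```

>>> play_rows(targets=[0,0,0.5,0,0,0,0.4,0,0,0,0.208,0,0,0,0,0,0,0,0,0])

```text
t: 37.05
ee_pos: [0.4346, -0.0636, 0.0182]
tool_rot: [-0.0, 1.0, 0.0, 0.001]
ft_force: [0.7, -0.3, 0.2]
opening: 0.087
gripper_force: 0.0
```

>>> play_rows(targets=[0,0,0,0,0,0,0,0,0,0,0,0,0,0,0,0,0,0,0,0], gripper=0, grip_force=20)

```text
t: 37.67
ee_pos: [0.434, -0.0637, 0.0176]
tool_rot: [0.0, 1.0, -0.0, -0.0]
ft_force: [0.1, 0.4, -0.3]
opening: 0.0446
gripper_force: 0.0
```

>>> play_rows(targets=[0,0,0,0,0,0,0,0,0,0,0,0,0,0,0,0,0,0,0,0])

```text
t: 38.3
ee_pos: [0.434, -0.0637, 0.0176]
tool_rot: [0.0, 1.0, 0.0, -0.0]
ft_force: [0.3, 0.2, -0.0]
opening: 0.018
gripper_force: 20.0
```

>>> play_rows(targets=[0,0,0,0,0,0,0,0,0,0,0,0,0,0,0,0,0,0,0,0])

```text
t: 38.92
ee_pos: [0.434, -0.0637, 0.0176]
tool_rot: [0.0, 1.0, -0.0, -0.0]
ft_force: [0.9, 0.2, -1.3]
opening: 0.0182
gripper_force: 20.0
```

>>> play_rows(targets=[0,0,-0.2,0,0,0,-0.5,0,0,0,-0.7,0,0.265,0,-0.8,0,0.3,0,-0.633,0])

```text
t: 39.55
ee_pos: [0.4, -0.0637, 0.1903]
tool_rot: [0.0, 1.0, 0.0, 0.001]
ft_force: [0.3, -0.7, -1.4]
opening: 0.0177
gripper_force: 20.0
```

>>> play_rows(targets=[0,0.3,0,0,0,0.6,0,0,0,0.7,0,0,0,0.7,0,0,0,0.7,0,0])

```text
t: 40.17
ee_pos: [0.3998, 0.1175, 0.1885]
tool_rot: [-0.0, 1.0, 0.0, 0.001]
ft_force: [0.0, -0.4, -0.3]
opening: 0.018
gripper_force: 20.0
```

>>> play_rows(targets=[0,0.7,0,0,-0.1,0.7,0,0,-0.23,0.6,0,0,-0.2,0.447,0,0,0,0,0,0])

```text
t: 40.8
ee_pos: [0.4324, 0.2646, 0.1879]
tool_rot: [-0.001, 1.0, 0.0, 0.0]
ft_force: [0.4, -1.3, -0.9]
opening: 0.0178
gripper_force: 20.0
```

>>> play_rows(targets=[0,0,0,0,0,0,0,0,0,0,0,0,0,0,0,0,0,0,0,0])

```text
t: 41.42
ee_pos: [0.4319, 0.2629, 0.1877]
tool_rot: [0.0, 1.0, 0.0, 0.0]
ft_force: [-0.6, -0.8, -0.6]
opening: 0.0178
gripper_force: 20.0
```

```bash
python3 - <<'E'
from h import *
s=env.state();print(s["ee_pos"].round(4),s["ft_force"].round(1),s["opening"])
d,P=wrist("w10"); z=s["ee_pos"][2]
print("red",rim(P,.432,.263,.112,.122)); print("lid disc",rim(P,.432,.263,z-.009,z+.003)); print("base",rim(P,.432,.263,.016,.024,.055))
E
```

```text
[0.4319 0.2629 0.1877] [-0.6 -0.8 -0.6] 0.01782809295456894
red (355, array([0.4304, 0.263 ]), 0.0274, 'z,tilt deg', np.float64(0.1168), array([ 1.3, -0.2]))
lid disc (2601, array([0.4276, 0.263 ]), 0.0274, 'z,tilt deg', np.float64(0.1858), array([ 4.1, -0.3]))
base (1605, array([0.4316, 0.2621]), 0.0444, 'z,tilt deg', np.float64(0.02), array([ 0.2, -0.1]))
```

View pics/w10.png

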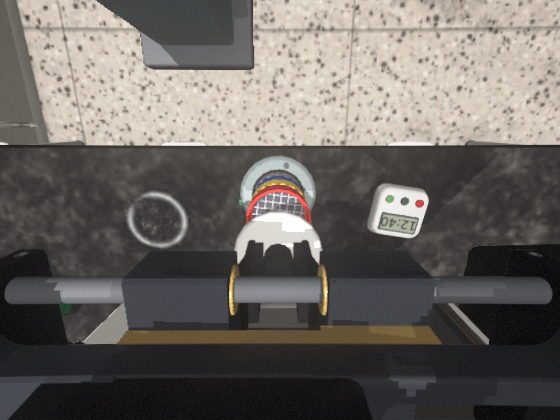

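```bash
python3 - <<'E'
from h import *
d,P=wrist(); im=d["img"].astype(int)
m=(im.min(-1)>150)&(np.hypot(P[...,0]-.432,P[...,1]-.263)<.03)&(abs(P[...,2]-.185)<.012)
q=P[m]
for _ in range(5):
    A=np.c_[q[:,:2]-[.432,.263],np.ones(len(q))]; k=np.linalg.lstsq(A,q[:,2],rcond=None)[0]; r=abs(A@k-q[:,2]); q=q[r<2.5*r.std()+1e-5]
print(len(q),k[2],np.degrees(k[:2]),r.std(),q.min(0),q.max(0))
E
```

```text
950 0.18528811449459323 [ 0.76938843 -0.48740947] 0.00015409296642924727 [0.40467291 0.23679013 0.18446789] [0.43598594 0.28860232 0.18584094]
```

The lid is level (0.8°) and centred over red.

>>> play_rows(targets=[0,0,0.2,0,0,0,0.28,0,0,0,0.24,0,0,0,0.14,0,0,0,0.05,0])

```text
t: 42.15
ee_pos: [0.4318, 0.2629, 0.1323]
tool_rot: [-0.0, 1.0, -0.0, -0.0]
ft_force: [0.0, -0.3, -0.4]
opening: 0.0178
gripper_force: 20.0
```

>>> play_rows(targets=[0,0,0.03,0,0,0,0.03,0,0,0,0.03,0,0,0,0.017,0,0,0,0,0])

```text
t: 42.78
ee_pos: [0.432, 0.2631, 0.1266]
tool_rot: [0.0, 1.0, 0.0, 0.0]
ft_force: [0.4, -0.5, -1.0]
opening: 0.0176
gripper_force: 20.0
```

>>> play_rows(targets=[0,0,0,0,0,0,0,0,0,0,0,0,0,0,0,0,0,0,0,0])

```text
t: 43.4
ee_pos: [0.432, 0.2631, 0.1266]
tool_rot: [0.0, 1.0, 0.0, 0.0]
ft_force: [-0.0, 0.7, -0.8]
opening: 0.0181
gripper_force: 20.0
```

>>> play_rows(targets=[0,0,0,0,0,0,0,0,0,0,0,0,0,0,0,0,0,0,0,0], gripper=0.6)

```text
t: 44.02
ee_pos: [0.432, 0.2631, 0.1265]
tool_rot: [0.0, 1.0, -0.0, -0.0]
ft_force: [0.0, -0.7, -0.3]
opening: 0.051
gripper_force: 0.0
```

>>> play_rows(targets=[0,0,0,0,0,0,0,0,0,0,0,0,0,0,0,0,0,0,0,0])

```text
t: 44.65
ee_pos: [0.4319, 0.2631, 0.1266]
tool_rot: [0.0, 1.0, -0.0, 0.0]
ft_force: [1.1, -0.0, 0.4]
opening: 0.0522
gripper_force: 0.0
```

>>> play_rows(targets=[0,0,-0.2,0,0,0,-0.6,0,0,0,-0.7,0,0,0,-0.5,0,0,0,0,0])

```text
t: 45.28
ee_pos: [0.4331, 0.2641, 0.2502]
tool_rot: [-0.0, 1.0, 0.003, 0.003]
ft_force: [0.3, -0.1, 0.4]
opening: 0.052
gripper_force: 0.0
```

>>> play_rows(targets=[0.3,-0.4,0,0,0.3,-0.8,0,0,0,-0.8,0,0,0,-0.8,0,0,0,-0.4,0,0])

```text
t: 45.9
ee_pos: [0.3948, 0.069, 0.2461]
tool_rot: [0.001, 1.0, -0.0, -0.001]
ft_force: [0.0, -0.4, 0.0]
opening: 0.0522
gripper_force: 0.0
```

```bash
python3 - <<'E'
from h import *
s=env.state();print(s["t"],s["ee_pos"].round(4),s["ft_force"].round(1),s["opening"])
d,P=wrist("w11"); 
print("lid disc",rim(P,.432,.263,.1205,.128)); print("knob",rim(P,.432,.263,.143,.153));print("base",rim(P,.432,.263,.016,.024,.055))
d=env.get_image("side"); c=cv2.resize(d["img"][130:340,220:360],None,fx=2.8,fy=2.8,interpolation=cv2.INTER_CUBIC); cv2.imwrite("pics/s2.png",c[...,::-1])
d=env.get_image("top");P=world(d);print("green",rim(P,.577,-.048,.026,.042,.035))
E
```

```text
45.9 [0.3948 0.069  0.2461] [ 0.  -0.4  0. ] 0.052195169076441054
lid disc (1377, array([0.4315, 0.2622]), 0.0281, 'z,tilt deg', np.float64(0.1238), array([0.8, 0.5]))
knob (296, array([0.4313, 0.2623]), 0.0095, 'z,tilt deg', np.float64(0.1463), array([2.5, 5.9]))
base (1289, array([0.4317, 0.2616]), 0.0441, 'z,tilt deg', np.float64(0.02), array([0.3, 0.4]))
green (58, array([ 0.5771, -0.0383]), 0.0277, 'z,tilt deg', np.float64(0.0308), array([ 0.9, -1.2]))
```

View pics/s2.png

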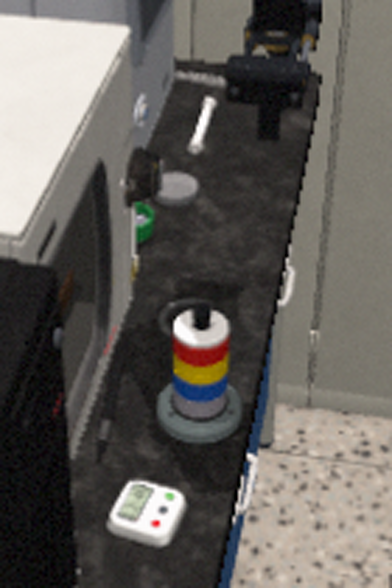

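View pics/w11.png

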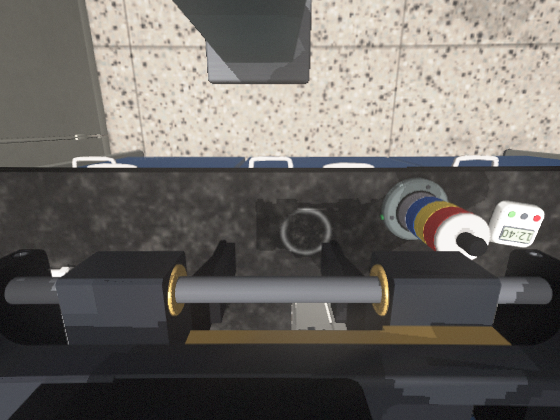

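The stack stands straight in the order pan, blue, yellow, red, white lid (crop 200,370). The lid disc is at 0.124 m as expected, and the bystanders look undisturbed.

```bash
python3 -c "
from station import env; print(env.job_done())"
```

```text
the job is handed in; nothing more can be done
None
```

The sieve stack is built on the shaker in the order asked (blue, yellow, red, white lid); each part measured level and at its seated height, nothing else was moved, and I handed the job in at about 46 s of the 128 s allowed.

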